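Draw up a half-lap joint with a drift and bolt it

ROBOT

A 6-joint arm with a two-finger parallel gripper is mounted at the origin on the work surface. World frame = base frame: x ahead of the robot, y to its left, z up, the work surface at z = 0. Lengths are in m, angles in degrees, forces in N, time in s.
With the tool pointing down it reaches from about 0.375 to 0.75 m from the base axis. Payload 9 kg.
Tool frame: the origin (TCP) lies where the fingers leave the gripper's body, on its centre line; the fingertips stand 73 mm ahead of it and the grasp point (between the pads) lies 54 mm ahead of it (robot.tip_reach is the distance from the TCP to the fingertips, in m); z points along the fingers, y is the direction in which the jaws open and shut (so a half turn about z gives the same grasp; the last joint's range is limited). The gripper opens to 85 mm and grips with 20 to 120 N. Pads are 22 mm wide; open, the fingers measure 114 mm over their backs; the gripper's body (76 mm by 85 mm) begins 54 mm behind the grasp point. The pads swing forward as they close: fully open they stand 13 mm farther back than shut.
Start: joints at [-75.556, 5.964, 5.575, 89.605, 0, 77.527], TCP at [0.272, -0.535, 0.304] pointing down, gripper open.
Joint ranges: [-171.21, 171.21], [-48.23, 106.86], [-62.78, 66.21], [-105.2, 120.99], [-86.42, 89.51], [-180, 180]. Speed limits (degrees/s): [127.2, 127.2, 147.25, 180, 180, 180].

INTERFACE

Orientations are given as [roll, pitch, yaw] about the fixed x, y, z axes, in that order (R = Rz(yaw) Ry(pitch) Rx(roll)).
In Python, from plant import robot gives the robot as it stands. Calls block until the motion is done:
- robot.move_pose(position, orientation): joint-space move of the TCP to a pose.
- robot.line_to(position, vel=0.15, rotation=None, guard=None): straight line of the TCP; rotation=None keeps the orientation; vel is the mean speed in m/s. With guard (N) it stops when the force on the tool has changed by that much, and returns True; else False.
- robot.goto_joints(angles): joint-space move.
- robot.set_gripper(opening): finger opening in m; the grip force is fixed at half the most; returns when the fingers have stopped.
- robot.pause(seconds).
- robot.ik(position, orientation): joint angles nearest the present ones, or None.
- robot.observe(): the state.
- robot.grab_frame(name): name is "scene" or "top" or "wrist"; returns the picture (384x512x3 uint8, blue, green, red); there is no depth.
- robot.get_calibration(name): a dict with "vertical_fov" (degrees; the focal length in pixels is half the picture's height over the tangent of half this angle, whatever the lens; pixels are square), "cx", "cy" (the principal point, pixels), "rvec" (rotation vector, rad) and "tvec" (3), from world to camera coordinates, as OpenCV has them. Camera axes: x right, y down, z forward; pixel columns grow to the right and rows downward; lengths in m; the calibration is good to about 2 mm. A picture is of the moment at which its call begins: read the wrist's pose just before it. get_calibration takes no time and is no camera call; for the wrist camera it gives the pose at the moment of the call.
A pose or a line that the arm cannot do raises robot.IKError and nothing moves.
- robot.job_done(): hands the job in, once; it reports no verdict.
The state is a dict: "time": time; "q": joint angles; "qvel": joint speeds; "joint_torque": joint torques, N m; "tool_pos": TCP position; "tcp_rot": TCP orientation; "ft_force": force on the tool from outside, world axes, zero at the start; "torque": the same for the moment, N m; "gripper_width": finger opening in m.
Only numpy, scipy, OpenCV 4.12 (cv2) and the standard library are available. Lean on these libraries where they do the work, as an engineer would, in place of code of your own. Each camera call takes 0.05 s, during which the arm holds its last target.

TASK

The bolt holes of this timber half-lap joint are out of line. Take the tapered drift from the rack and push it straight down through the two holes until its collar sits on the wood, so that it draws the rail up and the holes line up; then pull it out, stand it back in either hole of the rack with its collar down on the board, and put the bolt in its place through both holes, its flange fully down on the wood. Leave the mallet, the clamp and the glue bottle where they are.

Things in the scene. Friction and masses are not known exactly. Their poses are not given: they have to be found in the camera images.
- crosspiece: Fixed pale timber cross-piece of a T half-lap joint, 80 (x) x 260 (y) mm, top 105 mm above the bench, on dark bearers 45 mm high. Origin: on the bench straight below its bolt hole; z up; y along it; +x is the way the rail leaves it. A notch 72 mm wide in its middle is cut down to 75 mm above the bench; the 30 mm of wood under it has the lower hole.
- rail (a joint): Slide of the rail along the cross-piece's x, in m. 0 = holes in line, joint closed; positive = rail and its hole that far out along +x (6 to 8 mm at the start). Its tongue, 80 x 70 x 30 mm, lies in the notch, top 105 mm above the bench; beyond it the rail is 160 mm long, 70 wide, 60 thick. It cannot lift or turn, slides against about 5 N of friction and stays where left.
- rail_hole (a point): Centre of the upper mouth of the rail's hole, on the rail's top face 105 mm above the bench. Round vertical hole 24 mm in diameter through 30 mm of wood. Moves with the rail; its x is the slide direction (outwards).
- lower_hole (a point): Centre of the upper mouth of the cross-piece's hole, 75 mm above the bench, right under the rail's tongue. Round vertical hole 24 mm in diameter, 30 mm deep, open below: free down to the bench. Fixed.
- rack: Fixed plywood tool rack: a board 80 (its x) x 220 (its y) x 25 mm, its top 115 mm above the bench, on two end cheeks. It has two equal through holes 26 mm in diameter, 120 mm apart along its y. Origin on the bench below its centre, z up.
- rack_hole_a (a point): Centre of the upper mouth of one rack hole (at -60 mm in the rack's y), on top of the board. At the start the drift hangs in one of the rack holes and the bolt in the other.
- rack_hole_b (a point): Centre of the upper mouth of the other rack hole (at +60 mm in the rack's y).
- drift: Drift, 0.4 kg, upright in the rack. Origin: centre of the collar's underside, z up. Square dark wooden handle 28 x 28 mm, flats along its x and y, 6 to 86 mm above the origin; steel collar 40 mm dia., 6 thick; steel shank 95 mm long below it: 23 mm dia. for 40 mm, then a 55 mm taper to a blunt tip 7 mm dia. With its collar on the rail the holes are in line to about 1 mm.
- drift_tip (a point): Tip of the drift, 95 mm below its origin.
- bolt: Square-headed steel bolt, 0.45 kg, upright in the rack. Origin: centre of the flange's underside, z up. Head 34 x 34 mm, flats along its x and y, 5 to 33 mm above the origin; flange 50 mm dia., 5 thick; plain push-in shank 20 mm dia., 85 mm long below it, with a 5 mm chamfered point. Needs no turning.
- bolt_tip (a point): Point of the bolt, 85 mm below its origin.
- mallet: Wooden mallet lying on the bench, bystander: head 120 x 65 x 70 mm, origin under the middle of the head, handle 230 mm out along its -y.
- clamp: Wooden handscrew clamp lying on the bench, bystander: two jaws 220 mm long along its x, about 290 mm across its y over the screw handles, 40 mm high; origin under its middle.
- glue: White glue bottle, bystander: 64 mm in diameter, 150 mm high, origin under its middle.
Things that resemble listed ones, but are neither listed nor needed, are in the scene too. What is shaped like the bolt but orange or yellow is not meant.

How it is judged:
By the outcome, as a careful person would: the job done as asked, in the order asked, and still so for the second after the job is handed in, with the robot touching nothing.
It also fails if it takes over 72 s, if anything falls off the work surface, if the arm or the gripper's body presses on something with over 40 N, if the wrist force passes 120 N, or if a joint passes its speed limit or range.

## Working session

There is one attempt and no reset: what is moved stays moved. The work goes in short steps, each a Python script; the robot and the scene stay as the last script left them, time stands still between calls to the robot, and variables do not carry over. Pictures are saved under pics/ and viewed, and the job is handed in when it is done.

```bash
ls; mkdir -p pics
python3 - <<'E'
from plant import robot
import cv2
for n in ("scene","top","wrist"):
    c=robot.get_calibration(n); print(n,c)
    cv2.imwrite(f"pics/{n}0.png",robot.grab_frame(n))
o=robot.observe(); print(o['time'],o['tool_pos'],o['tcp_rot'],o['ft_force'],robot.tip_reach)
E
```

```text
pics
scene {'vertical_fov': 43.440434327285494, 'cx': 266.36153228841795, 'cy': 183.40695676748263, 'rvec': array([ 2.1203638 ,  1.28128225, -0.50182023]), 'tvec': array([-0.27386733, -0.28073881,  1.88078134])}
top {'vertical_fov': 46.1968436109217, 'cx': 248.79981702719786, 'cy': 190.5937790172013, 'rvec': array([ 2.15503161, -2.11640733,  0.14464259]), 'tvec': array([0.00684402, 0.52816529, 1.24837731])}
wrist {'vertical_fov': 62.419485889142365, 'cx': 258.23517232966407, 'cy': 191.82583528017844, 'rvec': array([-2.43946794,  1.49857707,  0.24127157]), 'tvec': array([-0.59874452, -0.04012371,  0.38071305])}
0.15 [ 0.27159989 -0.53482     0.30330238] [-1.79944821e+02 -1.40007208e-02  2.69189154e+01] [ 0.47135297  0.38965005 -0.26720511] 0.0726
```

View pics/scene0.png

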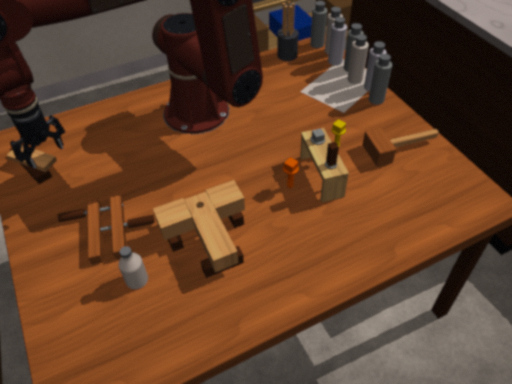

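View pics/top0.png

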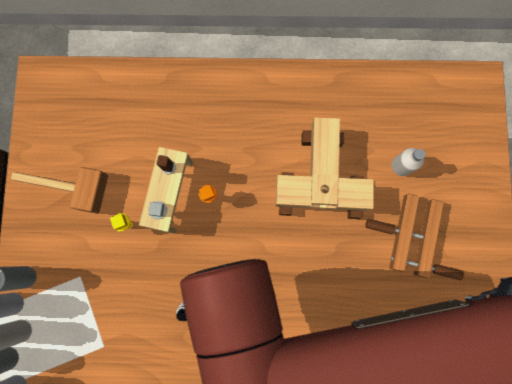

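View pics/wrist0.png

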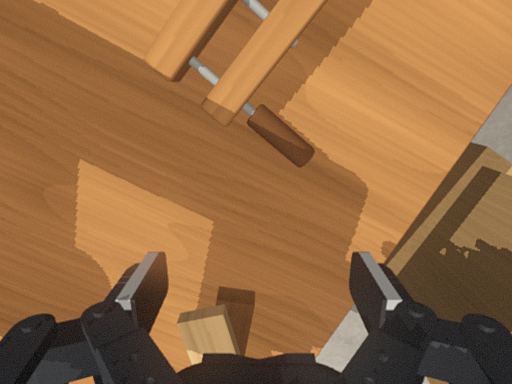

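The top view shows the rack at about (164,190), with the drift handle at (165,162) and the bolt at (157,209). The rail hole is at about (324,188). There are decoys: orange at (207,193) and yellow at (120,222). Next I'll enlarge these areas.

```bash
cat > h.py <<'E'
import numpy as np, cv2
from plant import robot
def cal(n,c=None):
    c=c or robot.get_calibration(n)
    f=192/np.tan(np.radians(c['vertical_fov']/2))
    K=np.array([[f,0,c['cx']],[0,f,c['cy']],[0,0,1]]); R=cv2.Rodrigues(np.array(c['rvec']))[0]
    return K,R,np.array(c['tvec'])
def unproj(u,v,z,C):
    K,R,t=C; d=R.T@np.linalg.solve(K,[u,v,1.]); o=-R.T@t
    return o+d*(z-o[2])/d[2]
def proj(p,C):
    K,R,t=C; q=K@(R@np.asarray(p,float)+t); return q[:2]/q[2]
def crop(im,x0,y0,x1,y1,s,name):
    cv2.imwrite(name,cv2.resize(im[y0:y1,x0:x1],None,fx=s,fy=s,interpolation=cv2.INTER_CUBIC))
E
python3 - <<'E'
from h import *
im=cv2.imread('pics/top0.png')
crop(im,130,140,230,240,6,'pics/c_rack.png')
crop(im,270,110,380,220,5,'pics/c_joint.png')
E
```

```text
(no output)
```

View pics/c_rack.png

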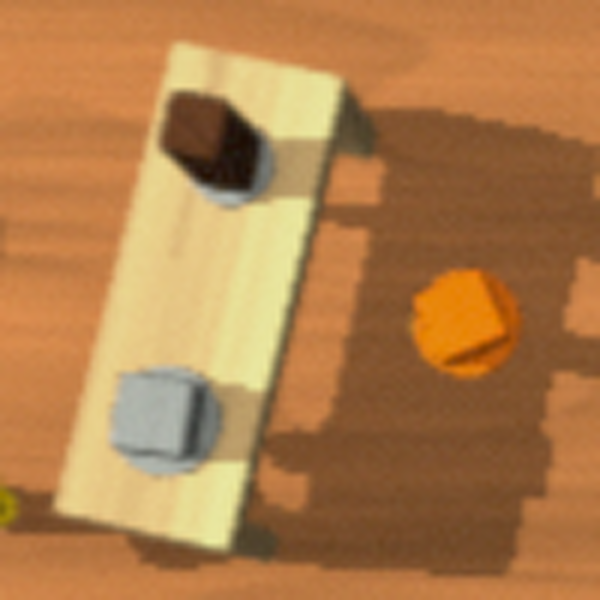

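View pics/c_joint.png

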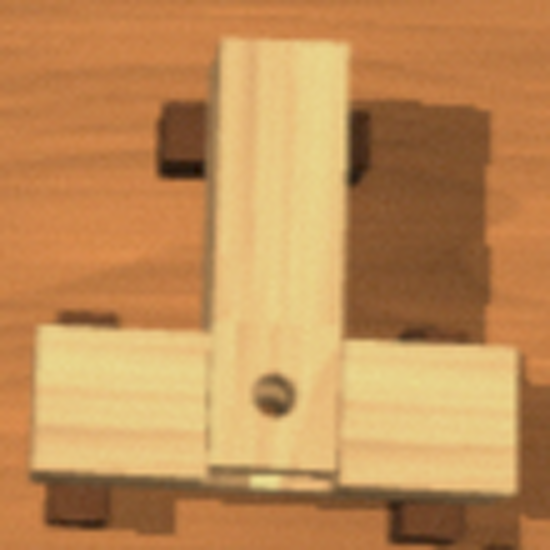

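Run:
```python
from h import *
C=cal('top')
def U(x,y,s,ox,oy,z): return unproj((x+.5)/s-.5+ox,(y+.5)/s-.5+oy,z,C)
r=[U(x,y,6,130,140,.115) for x,y in ((177,42),(345,80),(232,550),(55,512))]
print(np.round(r,4)); print([np.linalg.norm(r[i]-r[(i+1)%4]) for i in range(4)])
c=np.mean(r,0); yax=(r[0]+r[1]-r[2]-r[3]); a=np.arctan2(yax[1],yax[0]); print('centre',c,'dir of long axis',np.degrees(a))
u=np.array([np.cos(a),np.sin(a),0]); print('holes',c+u*.06,c-u*.06)
print('drift top',U(195,124,6,130,140,.201)); print('drift collar ctr', U(232,163,6,130,140,.121))
print('bolt top',U(153,413,6,130,140,.148),'flange',U(166,421,6,130,140,.12))
d=[U(x,y,6,130,140,.201) for x,y in ((183,91),(228,98),(210,160),(163,143))];print('drift corners',np.round(d,4))
b=[U(x,y,6,130,140,.148) for x,y in ((120,370),(198,376),(188,458),(110,448))];print('bolt corners',np.round(b,4))
j=[U(x,y,5,270,110,.105) for x,y in ((37,325),(520,347),(518,495),(32,473))]
print(np.round(j,4),[np.linalg.norm(j[i]-j[(i+1)%4]) for i in range(4)])
c=np.mean(j,0); yx=j[0]+j[3]-j[1]-j[2]; print('cross ctr',c,'y-axis',np.degrees(np.arctan2(yx[1],yx[0])))
print('railhole',U(274,395,5,270,110,.105), 'rail end', U(222,38,5,270,110,.105),U(350,43,5,270,110,.105))
```

```text
[[0.6344 0.2634 0.115 ]
 [0.6179 0.1858 0.115 ]
 [0.4034 0.2276 0.115 ]
 [0.4188 0.3073 0.115 ]]
[np.float64(0.07938542830837449), np.float64(0.21848335416486284), np.float64(0.08126919175552229), np.float64(0.22002558923574034)]
centre [0.51862775 0.24603807 0.115     ] dir of long axis -11.26502413670647
holes [0.57747179 0.23431722 0.115     ] [0.4597837  0.25775892 0.115     ]
drift top [0.57750873 0.23477983 0.201     ]
drift collar ctr [0.57726246 0.23443337 0.121     ]
bolt top [0.46032802 0.25835522 0.148     ] flange [0.45987037 0.25870268 0.12      ]
drift corners [[0.5917 0.2406 0.201 ]
 [0.589  0.2213 0.201 ]
 [0.5621 0.2277 0.201 ]
 [0.5691 0.2479 0.201 ]]
bolt corners [[0.4789 0.2738 0.148 ]
 [0.4769 0.2395 0.148 ]
 [0.441  0.2421 0.148 ]
 [0.4447 0.2763 0.148 ]]
[[ 0.5635 -0.0608  0.105 ]
 [ 0.5557 -0.323   0.105 ]
 [ 0.4748 -0.3201  0.105 ]
 [ 0.4822 -0.0589  0.105 ]] [np.float64(0.2623233039804121), np.float64(0.08093087626335317), np.float64(0.26133726701519866), np.float64(0.08137569838172608)]
cross ctr [ 0.51904468 -0.19071126  0.105     ] y-axis 88.33762588587508
railhole [ 0.52703505 -0.18956787  0.105     ] rail end [ 0.72743268 -0.16194939  0.105     ] [ 0.72558629 -0.23284894  0.105     ]
```

Run:
```python
from h import *
from scipy.spatial.transform import Rotation as Ro
K,R,t=cal('wrist'); o=robot.observe()
cam=-R.T@t; T=Ro.from_euler('xyz',o['tcp_rot'],degrees=True).as_matrix()
print('cam in tool',T.T@(cam-o['tool_pos']),'\naxis in tool',T.T@R.T)
for nm,p in (('drift',[.577,.234,.26]),('bolt',[.46,.258,.26]),('hole',[.519,-.19,.30]),('lookrack',[.50,.10,.33])):
  for y in (-180,-101,-90,-11,0,79,90,169): 
    q=robot.ik(p,[180,0,y]); print(nm,y,None if q is None else np.round(q,0))
```

```text
cam in tool [ 0.07970405 -0.00041244 -0.07005337] 
axis in tool [[-1.04259965e-03 -9.50244777e-01 -3.11502450e-01]
 [ 9.99999303e-01 -8.17861786e-04 -8.52096131e-04]
 [ 5.54933948e-04 -3.11503121e-01  9.50244967e-01]]
drift -180 [10. 10.  5. 85.  0. 10.]
drift -101 [ 10.  10.   5.  85.   0. -69.]
drift -90 [ 10.  10.   5.  85.   0. -80.]
drift -11 [  10.   10.    5.   85.    0. -159.]
drift 0 [  10.   10.    5.   85.    0. -170.]
drift 79 [ 10.  10.   5.  85.   0. 111.]
drift 90 [ 10.  10.   5.  85.   0. 100.]
drift 169 [10. 10.  5. 85.  0. 21.]
bolt -180 [ 15.  -7. -12.  85.   0.  15.]
bolt -101 [ 15.  -7. -12.  85.   0. -64.]
bolt -90 [ 15.  -7. -12.  85.   0. -75.]
bolt -11 [  15.   -7.  -12.   85.    0. -154.]
bolt 0 [  15.   -7.  -12.   85.    0. -165.]
bolt 79 [ 15.  -7. -12.  85.   0. 116.]
bolt 90 [ 15.  -7. -12.  85.   0. 105.]
bolt 169 [ 15.  -7. -12.  85.   0.  26.]
hole -180 [-34.  -2.  -3.  89.   0. -34.]
hole -101 [ -34.   -2.   -3.   89.    0. -113.]
hole -90 [ -34.   -2.   -3.   89.    0. -124.]
hole -11 [-34.  -2.  -3.  89.   0. 157.]
hole 0 [-34.  -2.  -3.  89.   0. 146.]
hole 79 [-34.  -2.  -3.  89.   0.  67.]
hole 90 [-34.  -2.  -3.  89.   0.  56.]
hole 169 [-34.  -2.  -3.  89.   0. -23.]
lookrack -180 [-3. -9. -7. 93.  0. -3.]
lookrack -101 [ -3.  -9.  -7.  93.   0. -82.]
lookrack -90 [ -3.  -9.  -7.  93.   0. -93.]
lookrack -11 [  -3.   -9.   -7.   93.    0. -172.]
lookrack 0 [ -3.  -9.  -7.  93.   0. 177.]
lookrack 79 [-3. -9. -7. 93.  0. 98.]
lookrack 90 [-3. -9. -7. 93.  0. 87.]
lookrack 169 [-3. -9. -7. 93.  0.  8.]
```

Run:
```python
from h import *
import pickle
P={}
robot.move_pose([.519,-.19,.29],[180,0,178.3]); robot.pause(.2)
P['joint']=(robot.get_calibration('wrist'),robot.observe()); cv2.imwrite('pics/wj.png',robot.grab_frame('wrist'))
robot.move_pose([.577,.2345,.35],[180,0,168.7]); robot.pause(.2)
P['rack']=(robot.get_calibration('wrist'),robot.observe()); cv2.imwrite('pics/wr.png',robot.grab_frame('wrist'))
pickle.dump(P,open('P.pkl','wb')); print(robot.observe()['time'],P['rack'][1]['tool_pos'],P['joint'][1]['tool_pos'],P['rack'][1]['ft_force'])
```

```text
3.9083 [0.57725981 0.23360413 0.34991835] [ 0.51886047 -0.19058736  0.28996738] [ 0.05049795 -0.61604988  0.27136439]
```

View pics/wj.png

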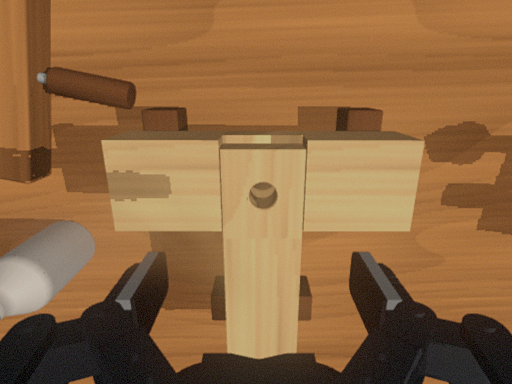

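View pics/wr.png

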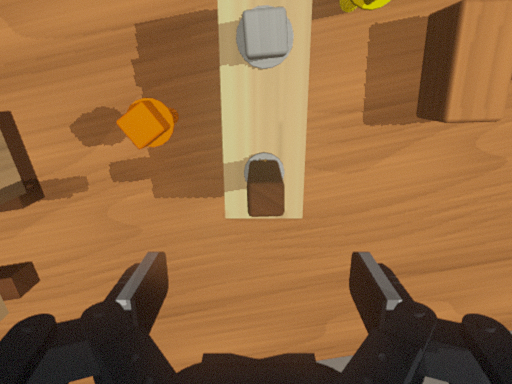

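The wrist views show the rail hole at (263,195), and the drift handle's top face around (266,202) with the bolt head at (265,28). Both look square to the rack. I'll enlarge these to measure them.

Run:
```python
from h import *
im=cv2.imread('pics/wj.png'); crop(im,210,120,320,250,4.5,'pics/wj1.png'.replace('.png','c.png')) if 0 else crop(im,210,125,320,245,5,'pics/wjc.png')
im=cv2.imread('pics/wr.png'); crop(im,215,140,315,230,6,'pics/wrc.png')
crop(im,215,0,315,80,6,'pics/wrb.png')
```

```text
(no output)
```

View pics/wjc.png

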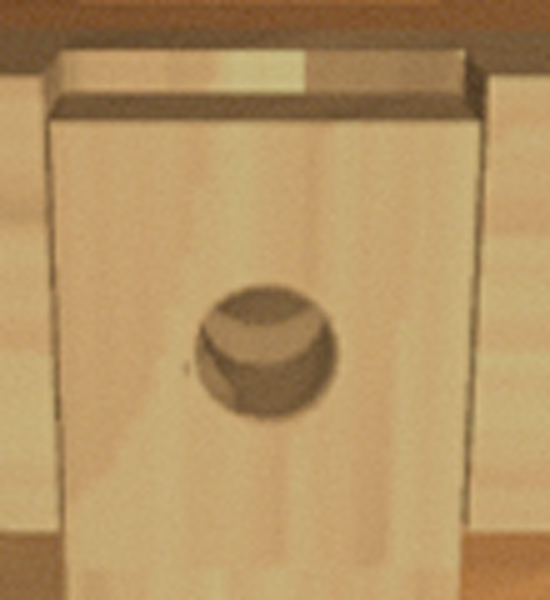

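View pics/wrc.png

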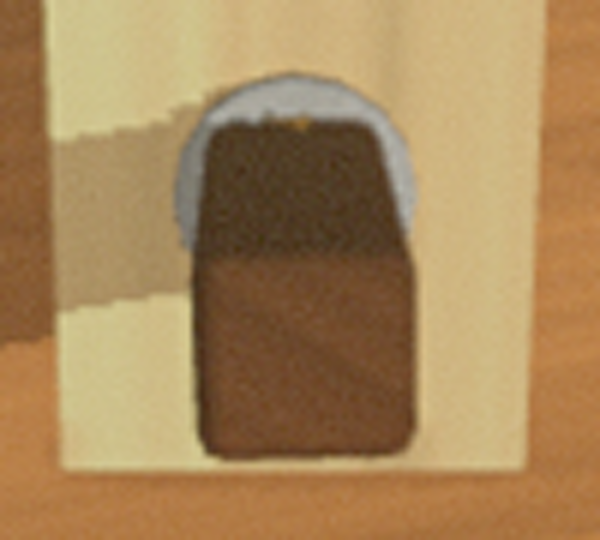

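View pics/wrb.png

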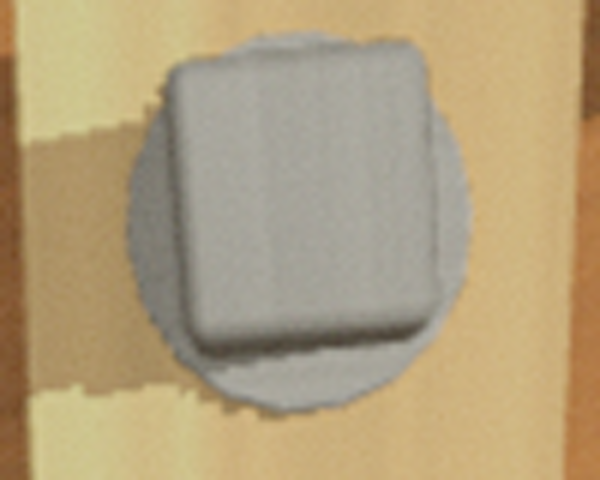

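Run:
```python
from h import *
import pickle
P=pickle.load(open('P.pkl','rb'))
C=cal('wrist',P['joint'][0])
def U(x,y,s,ox,oy,z,C): return unproj((x+.5)/s-.5+ox,(y+.5)/s-.5+oy,z,C)[:2]
J=lambda x,y,z=.105:U(x,y,5,210,125,z,C)
print('railhole',J(267,352))
for e in ((20,75),(520,75),(20,532),(520,528),(52,120),(480,120),(62,560),(462,560)): print(e,J(*e))
cx=(J(20,75)+J(520,75)+J(20,532)+J(520,528))/4; print('cross x mid',cx)
C2=cal('wrist',P['rack'][0])
D=lambda x,y,z:U(x,y,6,215,140,z,C2); B=lambda x,y,z:U(x,y,6,215,0,z,C2)
d=[D(*p,.201) for p in ((192,257),(415,262),(412,457),(203,457))]; print('drift top',np.mean(d,0),np.round(d,4)); print('edge dir',[np.degrees(np.arctan2(*(d[1]-d[0])[::-1])),np.degrees(np.arctan2(*(d[2]-d[3])[::-1]))])
b=[B(*p,.148) for p in ((168,52),(420,42),(440,330),(190,350))]; print('bolt',np.mean(b,0),np.round(b,4),[np.degrees(np.arctan2(*(b[i]-b[j])[::-1])) for i,j in((1,0),(2,3),(1,2),(0,3))])
print('bolt flange',B(299,221,.12))
print('collar',D(296,190,.121), 'rackedge', D(60,470,.115),D(525,470,.115),D(50,100,.115),D(543,100,.115))
# overlay
im=cv2.imread('pics/wj.png'); s=8
big=cv2.resize(im[150:240,225:300],None,fx=s,fy=s,interpolation=cv2.INTER_CUBIC)
th=np.linspace(0,2*np.pi,100)
rh=J(267,352); mid=cx
def dr(c,z,col):
    pts=np.array([proj([c[0]+.012*np.cos(a),c[1]+.012*np.sin(a),z],C) for a in th]); pts=(pts-[225,150]+.5)*s-.5
    cv2.polylines(big,[pts.astype(int)],True,col,1)
dr(rh,.105,(0,0,255)); dr(rh,.075,(0,255,255)); dr([mid[0],rh[1]],.075,(255,0,0)); dr([mid[0],rh[1]],.045,(0,255,0))
cv2.imwrite('pics/ov.png',big)
```

```text
railhole [ 0.52500404 -0.1864648 ]
(20, 75) [ 0.47670613 -0.22485079]
(520, 75) [ 0.47929855 -0.14452504]
(20, 532) [ 0.55716428 -0.2309912 ]
(520, 528) [ 0.55926451 -0.14272271]
(52, 120) [ 0.48414648 -0.22022043]
(480, 120) [ 0.48638738 -0.150846  ]
(62, 560) [ 0.56285863 -0.2239482 ]
(462, 560) [ 0.56517519 -0.15288872]
cross x mid [ 0.51810837 -0.18577243]
drift top [0.57562609 0.23951528] [[0.56   0.2287]
 [0.566  0.2548]
 [0.5908 0.25  ]
 [0.5857 0.2246]]
edge dir [np.float64(77.21238126042472), np.float64(78.54545932166145)]
bolt [0.45936872 0.26325747] [[0.4397 0.2495]
 [0.4449 0.2809]
 [0.4785 0.2777]
 [0.4743 0.2449]] [np.float64(80.58834009483775), np.float64(82.79791113111332), np.float64(174.54422172847922), np.float64(172.46107613135442)]
bolt flange [0.45831739 0.26328307]
collar [0.5749926  0.23991504] rackedge [0.61756399 0.18992432] [0.6335935  0.26902996] [0.55376682 0.20337323] [0.56969495 0.28206181]
```

View pics/ov.png

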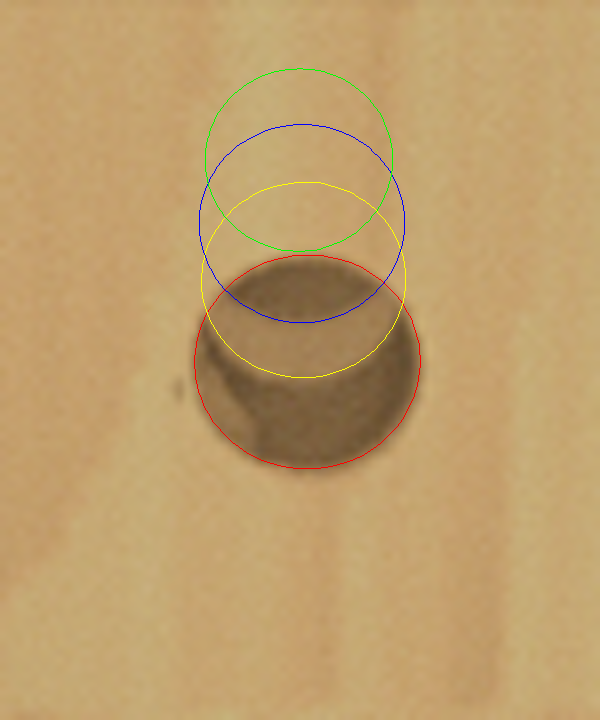

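Run:
```python
from h import *
import pickle
P=pickle.load(open('P.pkl','rb'))
o=robot.observe(); print(o['time'],o['tool_pos'],o['tcp_rot'])
c=robot.get_calibration('wrist'); print(c['tvec']-P['rack'][0]['tvec'],c['rvec']-P['rack'][0]['rvec'])
robot.move_pose([.577,.2345,.35],[180,0,-11.3]); robot.pause(.3)
o=robot.observe(); print(o['time'],o['tool_pos'],o['tcp_rot'])
P['rack2']=(robot.get_calibration('wrist'),robot.observe()); im=robot.grab_frame('wrist');cv2.imwrite('pics/wr2.png',im)
pickle.dump(P,open('P.pkl','wb'))
C=cal('wrist',P['rack2'][0]); u,v=proj([.577,.237,.18],C); print(u,v); x0,y0=int(u)-60,int(v)-45
x0=max(x0,0);y0=max(y0,0); print(x0,y0); crop(im,x0,y0,x0+120,y0+100,6,'pics/wr2c.png')
```

```text
3.9083 [0.57721389 0.23375182 0.34997157] [-1.79995806e+02 -2.02662593e-03  1.68639112e+02]
[-5.29947028e-05 -7.79676470e-06 -2.61852985e-06] [ 0.00016925 -0.0002175  -0.00011533]
6.8583 [0.57702584 0.23448543 0.35002217] [-1.79999567e+02 -4.47127316e-03 -1.13076884e+01]
255.58899208062465 193.2909842671681
195 148
```

View pics/wr2c.png

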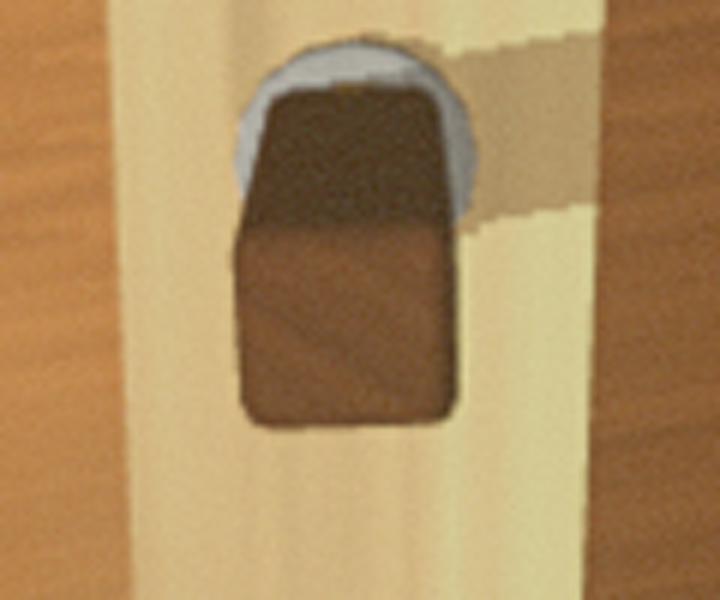

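Run:
```python
from h import *
import pickle
P=pickle.load(open('P.pkl','rb'))
C=cal('wrist',P['rack2'][0])
D=lambda x,y,z:unproj((x+.5)/6-.5+195,(y+.5)/6-.5+148,z,C)[:2]
d=[D(*p,.201) for p in ((237,228),(457,222),(457,423),(243,425))]
print('top2',np.mean(d,0),'collar2',D(357,155,.121),[np.degrees(np.arctan2(*(d[i]-d[j])[::-1])) for i,j in((1,0),(2,3),(1,2),(0,3))])
print('rack edges mid', (D(117,228,.115)+D(601,228,.115))/2)
```

```text
top2 [0.57766924 0.23886572] collar2 [0.57811913 0.23881213] [np.float64(-99.71255192134271), np.float64(-100.75838832827294), np.float64(-10.65800107110812), np.float64(-11.057628038531513)]
rack edges mid [0.56411943 0.24143159]
```

Run:
```python
from h import *
C=cal('scene'); im=cv2.imread('pics/scene0.png'); s=8
x0,y0=290,120; big=cv2.resize(im[y0:y0+75,x0:x0+80],None,fx=s,fy=s,interpolation=cv2.INTER_CUBIC)
def dot(p,col):
    q=(proj(p,C)-[x0,y0]+.5)*s-.5; cv2.circle(big,tuple(int(a) for a in q),3,col,-1)
yw=np.radians(168.8)
for (cx,cy),col in (((.5773,.2345),(255,0,0)),((.5766,.2393),(0,255,0))):
    for a,b in ((1,1),(1,-1),(-1,-1),(-1,1)):
        R=np.array([[np.cos(yw),-np.sin(yw)],[np.sin(yw),np.cos(yw)]]); w=R@np.array([a*.014,b*.014])
        for z in (.121,.201): dot([cx+w[0],cy+w[1],z],col)
        c=R@np.array([.06,0]); w=R@np.array([a*.11,b*.04]); dot([cx+c[0]+w[0],cy+c[1]+w[1],.115],col)
cv2.imwrite('pics/sc.png',big)
```

```text
(no output)
```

View pics/sc.png

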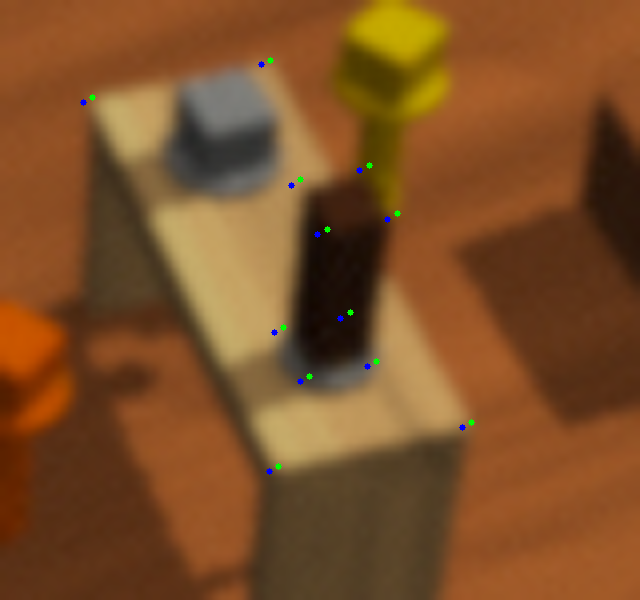

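Run:
```python
from h import *
robot.move_pose([.5766,.2393,.30],[180,0,168.8])
g=robot.line_to([.5766,.2393,.219],vel=.12,guard=8); robot.pause(.15)
o=robot.observe(); print(g,o['time'],o['tool_pos'],o['tcp_rot'],o['ft_force'])
cv2.imwrite('pics/g1.png',robot.grab_frame('wrist'))
```

```text
False 10.5417 [0.57711674 0.23941635 0.22017535] [1.79961202e+02 9.46237680e-02 1.68802393e+02] [ 0.05674091 -0.31700192  0.29182744]
```

View pics/g1.png

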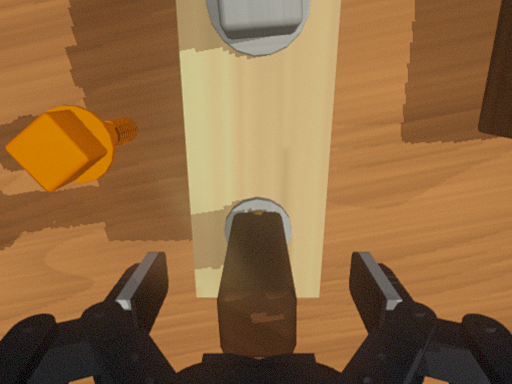

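Run:
```python
from h import *
robot.set_gripper(.02); o=robot.observe(); print(o['time'],o['gripper_width'],o['tool_pos'],o['ft_force'])
p=o['tool_pos']
robot.line_to([p[0],p[1],.345],vel=.15); robot.pause(.1)
o=robot.observe(); print(o['time'],o['gripper_width'],o['tool_pos'],o['tcp_rot'],o['ft_force'],o['torque'])
im=robot.grab_frame('wrist'); cv2.imwrite('pics/g2.png',im); cv2.imwrite('pics/g2s.png',robot.grab_frame('scene'))
crop(im,190,170,330,290,5,'pics/g2c.png')
```

```text
11.1583 0.027617746316258775 [0.5766513  0.23922305 0.21917751] [-0.3623044  -0.88527407  2.45135548]
12.25 0.027417394284999185 [0.57629884 0.23916783 0.34355584] [-1.79953861e+02 -1.14384961e-01  1.68802394e+02] [-1.24104401  0.81068481 -3.56420552] [0.02071256 0.01149491 0.02067244]
```

View pics/g2.png

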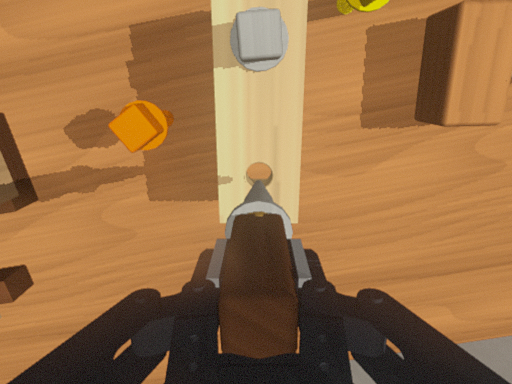

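View pics/g2s.png

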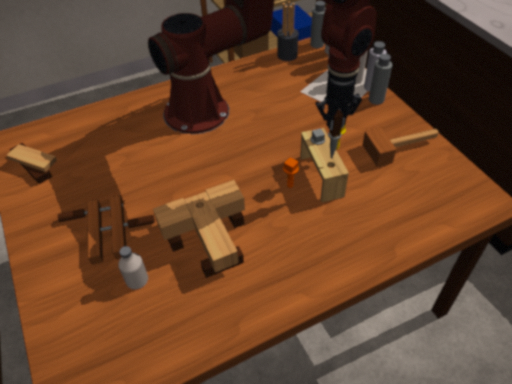

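View pics/g2c.png

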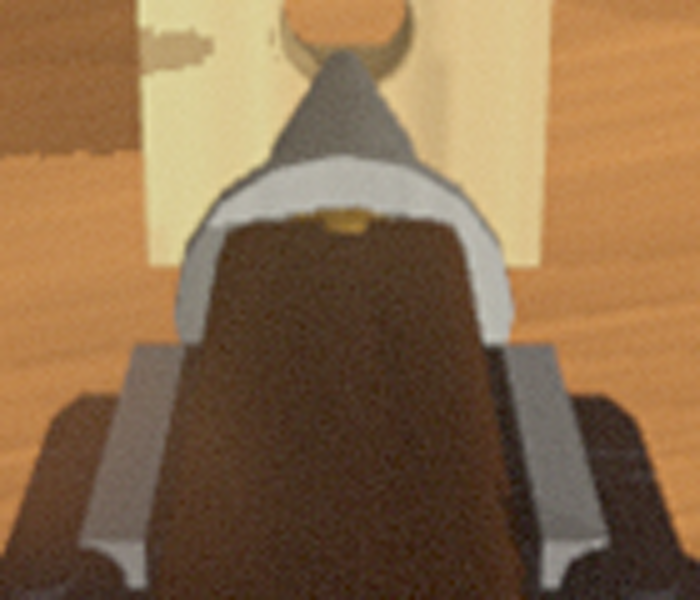

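```bash
cat >> h.py <<'E'
from scipy.spatial.transform import Rotation as Ro
KT=None
def tool_unproj(u,v,depth,o,C):
    """point in tool frame at tool z=depth"""
    K,R,t=C; T=Ro.from_euler('xyz',o['tcp_rot'],degrees=True).as_matrix()
    d=T.T@R.T@np.linalg.solve(K,[u,v,1.]); c=T.T@(-R.T@t-o['tool_pos'])
    return c+d*(depth-c[2])/d[2]
E
python3 - <<'E'
from h import *
o=robot.observe(); C=cal('wrist')
f=lambda x,y,d:tool_unproj((x+.5)/5-.5+190,(y+.5)/5-.5+170,d,o,C)*1e3
print('tip rim (+3.5)',f(346,47,.199)); print('collar top rim(+20)',f(344,156,.098)); print('collar sides',f(176,310,.098),f(512,310,.098))
print('rack hole at world', unproj(258,173.5,.115,C))
im=cv2.imread('pics/g2.png'); crop(im,230,150,290,200,10,'pics/g2h.png')
E
```

```text
tip rim (+3.5) [  4.10633384   0.7139242  199.        ]
collar top rim(+20) [20.15527581  0.21300117 98.        ]
collar sides [  1.11706371 -19.37436699  98.        ] [ 1.05509676 19.77143954 98.        ]
rack hole at world [0.57486404 0.2393518  0.115     ]
```

View pics/g2h.png

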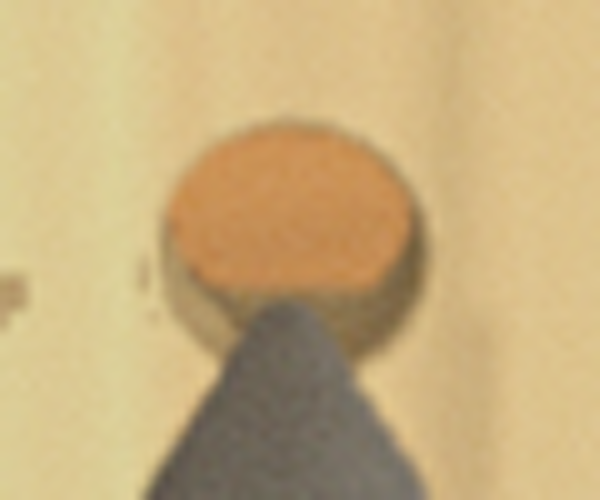

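Run:
```python
from h import *
robot.line_to([.5763,.2392,.37],vel=.2)
robot.move_pose([.5200,-.1872,.37],[180,0,178.4])
robot.line_to([.5200,-.1872,.325],vel=.15); robot.pause(.2)
o=robot.observe(); print(o['time'],o['tool_pos'],o['tcp_rot'],o['ft_force'],o['gripper_width'])
im=robot.grab_frame('wrist'); cv2.imwrite('pics/j2.png',im); crop(im,200,110,330,230,6,'pics/j2c.png')
```

```text
14.8583 [ 0.52039992 -0.18731764  0.32637843] [-1.79941333e+02  9.52437410e-02  1.78411143e+02] [ 1.07501152 -0.49452337 -4.36872316] 0.027455644378590528
```

View pics/j2c.png

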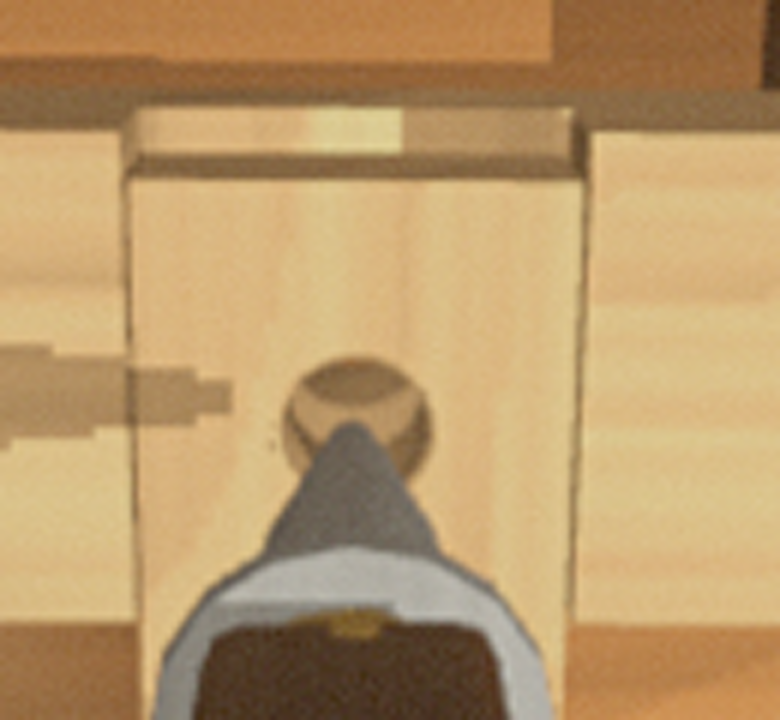

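Run:
```python
from h import *
o=robot.observe(); C=cal('wrist'); 
f=lambda x,y,d:tool_unproj((x+.5)/6-.5+200,(y+.5)/6-.5+110,d,o,C)*1e3
W=lambda x,y,z:unproj((x+.5)/6-.5+200,(y+.5)/6-.5+110,z,C)*1e3
print('tip rim',f(350,421,.199),W(350,421,.1274),'hole',W(358,426,.105)); 
print('collar',f(351,546,.098),f(158,700,.098),f(550,700,.098))
print('rail edges',(W(128,300,.105)+W(585,300,.105))/2, (W(143,600,.105)+W(568,600,.105))/2)
print('cross',W(60,130,.105),W(680,130,.105),W(60,624,.105),W(680,624,.105))
```

```text
tip rim [ 3.36438726e+00 -5.33938943e-04  1.99000000e+02] [ 517.1555458  -187.40912092  127.4       ] hole [ 524.50335721 -186.36694751  105.        ]
collar [20.24724807  0.11588398 98.        ] [  4.47639619 -18.5309032   98.        ] [ 4.42248688 19.30981362 98.        ]
rail edges [ 504.03663558 -186.03092315  105.        ] [ 554.25054338 -187.60559147  105.        ]
cross [ 476.47381548 -230.24389573  105.        ] [ 479.18623707 -136.24866118  105.        ] [ 557.09220367 -236.47016712  105.        ] [ 560.0461631  -134.19645962  105.        ]
```

Run:
```python
from h import *
f0=robot.observe()['ft_force'].copy()
x,y=.5196,-.1866
log=[]
for z in (.300,.290,.280,.275):
    g=robot.line_to([x,y,z],vel=.08,guard=15)
    o=robot.observe(); print(g,z,np.round(o['tool_pos']*1e3,2),np.round(o['ft_force']-f0,1))
    if g: break
print(o['time'])
```

```text
False 0.3 [ 519.4 -186.5  299.7] [ 0.1 -0.7  0. ]
False 0.29 [ 519.45 -186.51  289.45] [ 0.3 -0.8 -0.2]
False 0.28 [ 519.83 -186.55  279.49] [3.2 0.3 0.6]
False 0.275 [ 519.89 -186.65  274.92] [ 3.5 -0.2 -0.8]
16.175
```

```bash
cat > desc.py <<'E'
from h import *
def descend(x,y,z0,z1,step,f0,xt,fxexp,k=8e-5,guard=30,dead=2.5,vel=.06):
    z=z0
    while z>z1+1e-6:
        z=max(z-step,z1)
        x+=np.clip(xt-x,-3e-4,3e-4)
        g=robot.line_to([x,y,z],vel=vel,guard=guard)
        o=robot.observe(); F=o['ft_force']-f0; p=o['tool_pos']
        print(g,'cmd',np.round([x*1e3,y*1e3,z*1e3],2),np.round(p*1e3,2),np.round(F,1),round(o['time'],2),round(o['gripper_width']*1e3,2))
        if g: break
        ex=F[0]-fxexp
        if abs(ex)>dead: d=np.clip(k*ex,-4e-4,4e-4); x+=d; xt+=d
        if abs(F[1])>dead: y+=np.clip(k*F[1],-4e-4,4e-4)
    return x,y,z,g
E
python3 - <<'E'
from desc import *
f0=np.array([1.07,-.49,-4.37])
print(descend(.5196,-.1866,.275,.240,.005,f0,.5184,5))
E
```

```text
False cmd [ 519.3 -186.6  270. ] [ 519.45 -186.72  269.67] [ 3.7 -0.2  0.2] 16.43 27.48
False cmd [ 519.  -186.6  265. ] [ 519.1  -186.75  264.46] [ 3.7 -0.5 -0.5] 16.68 27.23
False cmd [ 518.7 -186.6  260. ] [ 518.72 -186.72  259.2 ] [ 3.8 -1.5  0. ] 16.93 27.54
False cmd [ 518.4 -186.6  255. ] [ 518.32 -186.7   253.93] [ 4.3 -1.3  0.2] 17.18 27.71
False cmd [ 518.4 -186.6  250. ] [ 518.21 -186.69  248.55] [ 3.7 -2.  -1. ] 17.43 27.17
False cmd [ 518.4 -186.6  245. ] [ 518.08 -186.64  243.34] [ 3.8 -1.6 -2.2] 17.68 27.0
False cmd [ 518.4 -186.6  240. ] [ 518.03 -186.59  238.41] [ 4.  -0.5 -3.2] 17.93 27.28
(np.float64(0.5184), -0.1866, 0.24, False)
```

Run:
```python
from desc import *
f0=np.array([1.07,-.49,-4.37])
print(descend(.5184,-.1866,.240,.211,.003,f0,.5184,4,guard=25))
o=robot.observe(); print(o['tcp_rot'],o['tool_pos'])
```

```text
False cmd [ 518.4 -186.6  237. ] [ 518.09 -186.58  235.98] [ 3.  -2.  -2.5] 18.18 27.76
False cmd [ 518.4 -186.6  234. ] [ 518.16 -186.58  233.5 ] [ 1.5 -2.2 -1.5] 18.43 27.09
False cmd [ 518.2 -186.6  231. ] [ 518.12 -186.55  230.7 ] [ 1.6 -1.  -2.4] 18.68 27.24
False cmd [ 518.2 -186.6  228. ] [ 518.13 -186.57  227.68] [ 1.7 -2.3 -2.1] 18.93 27.37
False cmd [ 518.2 -186.6  225. ] [ 518.15 -186.6   224.68] [ 3.2 -2.4 -2.4] 19.18 27.58
False cmd [ 518.2 -186.6  222. ] [ 518.17 -186.59  221.67] [ 1.7 -2.  -2.5] 19.43 27.7
False cmd [ 518.2 -186.6  219. ] [ 518.18 -186.61  218.72] [ 1.7 -2.5 -2.3] 19.68 27.65
False cmd [ 518.2 -186.8  216. ] [ 518.15 -186.75  215.73] [ 1.5 -1.7 -0.8] 19.93 27.28
False cmd [ 518.  -186.8  213. ] [ 518.01 -186.75  212.77] [ 2.7 -2.4 -0.9] 20.18 27.49
False cmd [ 518.  -186.8  211. ] [ 518.02 -186.75  210.85] [ 2.3 -1.2  0.3] 20.43 27.32
(np.float64(0.517996400513751), np.float64(-0.18680146778961365), 0.211, False)
[1.79992671e+02 6.09160100e-04 1.78402742e+02] [ 0.51801761 -0.18674906  0.21085005]
```

Run:
```python
from desc import *
g=robot.line_to([.518,-.1868,.2035],vel=.02,guard=18)
o=robot.observe(); print(g,o['time'],o['tool_pos'],o['ft_force'],o['gripper_width'])
robot.pause(.2); o=robot.observe(); print(o['tool_pos'],o['ft_force'])
im=robot.grab_frame('wrist'); cv2.imwrite('pics/in.png',im); s=robot.grab_frame('scene'); crop(s,140,150,270,290,5,'pics/ins.png')
```

```text
True 20.6917 [ 0.51826675 -0.18682137  0.20918265] [-0.64471729  1.1108689   5.52646282] 0.027066938037852248
[ 0.51827763 -0.18682806  0.20918411] [0.23260055 0.11732707 4.49867792]
```

View pics/in.png

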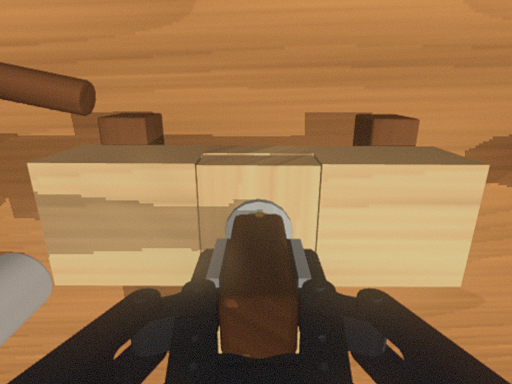

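View pics/ins.png

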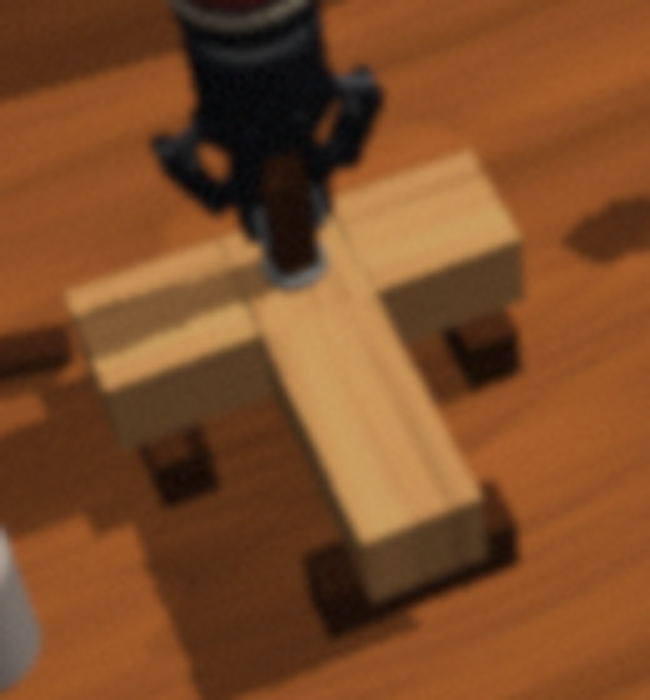

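Run:
```python
from desc import *
g=robot.line_to([.518,-.1868,.205],vel=.02,guard=14); o=robot.observe(); print(g,o['tool_pos'],o['ft_force'],o['gripper_width']); robot.pause(.15)
robot.line_to([.5182,-.1868,.24],vel=.06); o=robot.observe(); print(o['ft_force'])
robot.line_to([.5182,-.1868,.37],vel=.15)
im=robot.grab_frame('wrist'); cv2.imwrite('pics/out.png',im)
C=cal('wrist'); import pickle; pickle.dump((robot.get_calibration('wrist'),robot.observe()),open('Pout.pkl','wb'))
robot.move_pose([.5767,.2393,.37],[180,0,168.8])
robot.line_to([.5767,.2393,.325],vel=.15); robot.pause(.15)
o=robot.observe(); print(o['time'],o['tool_pos'],o['tcp_rot'],o['ft_force'],o['gripper_width'])
im=robot.grab_frame('wrist'); cv2.imwrite('pics/b1.png',im); crop(im,200,120,320,220,6,'pics/b1c.png')
```

```text
True [ 0.51841066 -0.1868434   0.20910377] [-0.58301302  0.72740831  5.50351627] 0.02729586491220707
[ 0.68067643  1.2297521  -4.39622588]
25.2833 [0.5772281  0.23909216 0.32669488] [1.79954593e+02 1.22727917e-01 1.68778288e+02] [ 0.85697228 -0.36747503 -4.32391351] 0.02758942278158552
```

View pics/out.png

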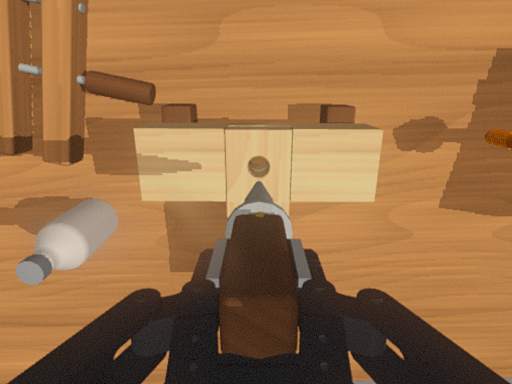

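View pics/b1c.png

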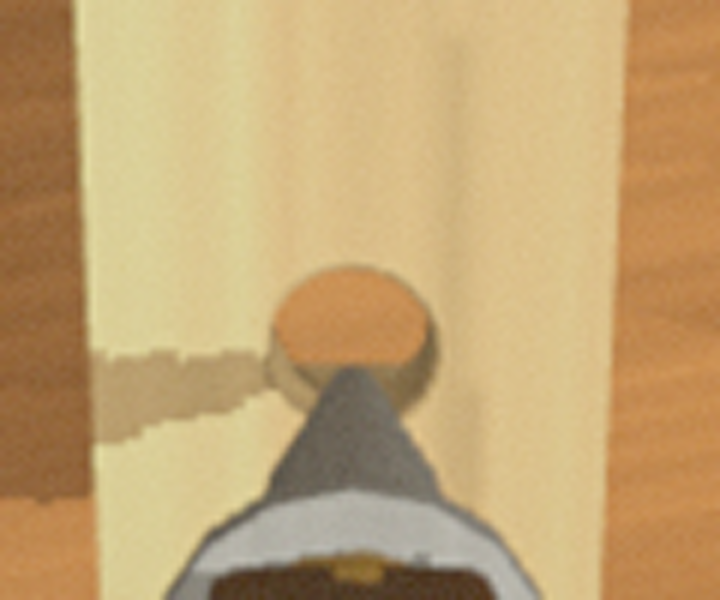

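Run:
```python
from desc import *
f0=robot.observe()['ft_force'].copy()
x,y,z,g=descend(.5767,.2393,.325,.223,.0255,f0,.5767,0,guard=15,vel=.1,k=1e-4)
if not g:
    g=robot.line_to([x,y,.213],vel=.02,guard=10); o=robot.observe(); print(g,o['tool_pos'],o['ft_force']-f0,o['time'])
im=robot.grab_frame('wrist'); cv2.imwrite('pics/b2.png',im)
```

```text
False cmd [576.7 239.3 299.5] [576.47 239.31 299.33] [-0.7  0.2 -0.2] 25.74 27.38
False cmd [576.7 239.3 274. ] [576.54 239.27 274.06] [ 0.2 -0.2 -0.9] 26.15 27.31
False cmd [576.7 239.3 248.5] [576.57 239.3  248.35] [-0.1  0.6 -1.4] 26.56 27.28
False cmd [576.7 239.3 223. ] [576.66 239.28 222.86] [ 0.4  0.4 -0.8] 26.97 27.14
True [0.57731108 0.23940165 0.21919041] [0.28732166 0.92678587 7.85259824] 27.3167
```

View pics/b2.png

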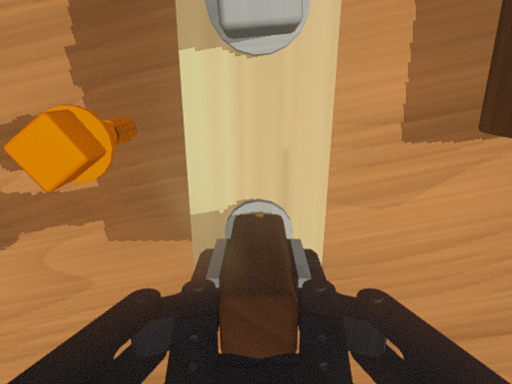

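Run:
```python
from desc import *
robot.set_gripper(.06)
robot.line_to([.577,.2394,.33],vel=.2)
robot.set_gripper(.085)
robot.move_pose([.460,.263,.30],[180,0,172.5]); robot.pause(.25)
o=robot.observe(); print(o['time'],o['tool_pos'],o['tcp_rot'],o['ft_force'])
im=robot.grab_frame('wrist'); cv2.imwrite('pics/k1.png',im); crop(im,190,130,330,250,5,'pics/k1c.png')
```

```text
29.6833 [0.46086676 0.26273747 0.30012048] [1.79997251e+02 1.01649958e-02 1.72448394e+02] [-0.57905738  0.88928885 -0.25941632]
```

View pics/k1.png

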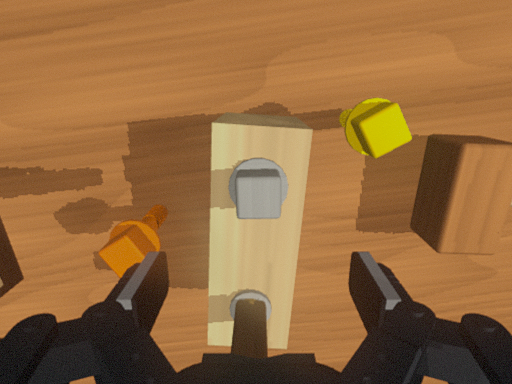

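View pics/k1c.png

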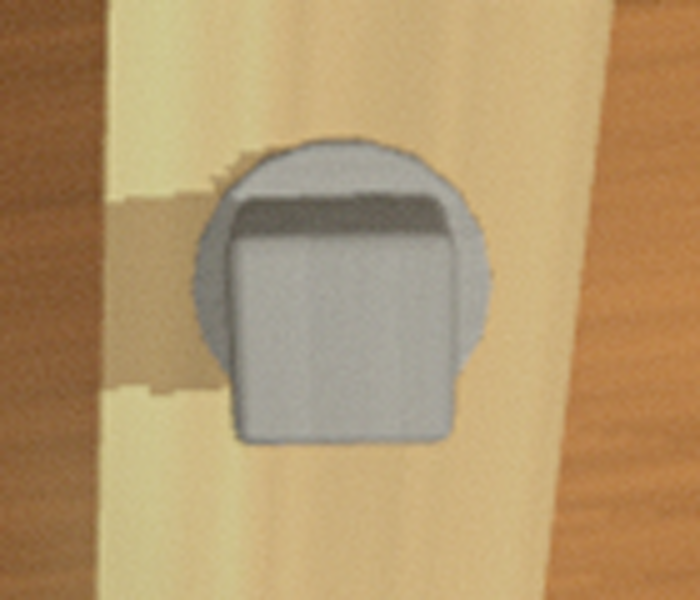

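Run:
```python
from desc import *
o=robot.observe(); C=cal('wrist')
f=lambda x,y,d:tool_unproj((x+.5)/5-.5+190,(y+.5)/5-.5+130,d,o,C)*1e3
d=o['tool_pos'][2]-.148
h=np.mean([f(*p,d) for p in((230,235),(455,235),(452,443),(237,443))],0); print('head tool',h); print('flange',f(343,282,o['tool_pos'][2]-.12))
T=Ro.from_euler('xyz',o['tcp_rot'],degrees=True).as_matrix()
tgt=o['tool_pos']+T@np.array([(h[0]-1.0)/1e3,h[1]/1e3,0]); print(tgt)
if abs(h[:2]).max()<5:
    robot.line_to([tgt[0],tgt[1],.22],vel=.15)
    g=robot.line_to([tgt[0],tgt[1],.196],vel=.06,guard=8); print(g)
    robot.pause(.1); o=robot.observe(); print(o['tool_pos'],o['ft_force'])
    robot.set_gripper(.025); o=robot.observe(); print(o['time'],o['gripper_width'],o['tool_pos'],o['ft_force'])
    robot.line_to([tgt[0],tgt[1],.33],vel=.15); robot.pause(.2)
    o=robot.observe(); print(o['time'],o['gripper_width'],o['tool_pos'],o['ft_force'],o['torque'])
    im=robot.grab_frame('wrist'); cv2.imwrite('pics/k2.png',im); crop(im,190,150,330,270,5,'pics/k2c.png')
    cv2.imwrite('pics/k2s.png',robot.grab_frame('scene')[100:250,250:400])
```

```text
head tool [  2.98830339   0.23935715 152.040425  ]
flange [  3.53810447   0.18653721 180.040425  ]
[0.45882161 0.26325572 0.30004039]
False
[0.45894877 0.26329607 0.19630409] [ 0.15781978 -0.82208127 -0.79814415]
31.5917 0.03292063729067063 [0.45893007 0.2632958  0.19636292] [ 0.17435247 -0.01399542  3.24297758]
32.8333 0.03315866688222938 [0.45853105 0.26318803 0.32909492] [ 0.60927229  0.62914511 -3.99631365] [ 0.01837773 -0.00848679 -0.07369954]
```

View pics/k2.png

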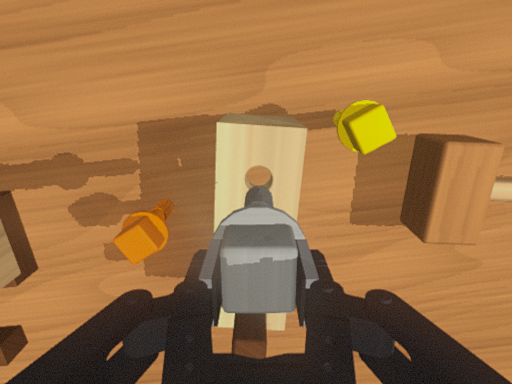

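View pics/k2c.png

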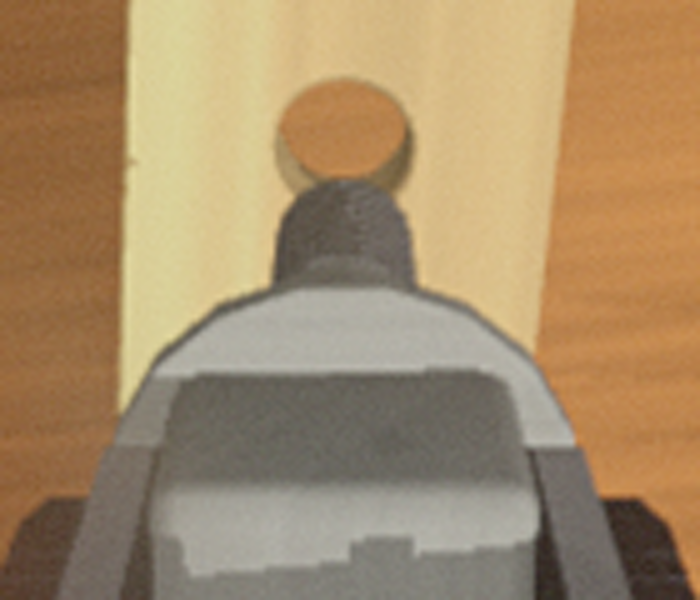

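Run:
```python
from desc import *
o=robot.observe(); C=cal('wrist')
f=lambda x,y,d:np.round(tool_unproj((x+.5)/5-.5+190,(y+.5)/5-.5+150,d,o,C)*1e3,2)
print('flange +25',f(350,287,.0764),'shank end +10?',f(345,190,.1614),f(345,178,.1664),'sides',f(275,270,.13),f(415,270,.13))
# drift uplift view of hole after pull: out.png
import pickle
c,oo=pickle.load(open('Pout.pkl','rb')); im=cv2.imread('pics/out.png'); crop(im,215,115,305,205,7,'pics/outc.png')
```

```text
flange +25 [24.71  0.82 76.4 ] shank end +10? [  8.    0.5 161.4] [  8.39   0.51 166.4 ] sides [  6.62  -8.99 130.  ] [  6.59   9.85 130.  ]
```

View pics/outc.png

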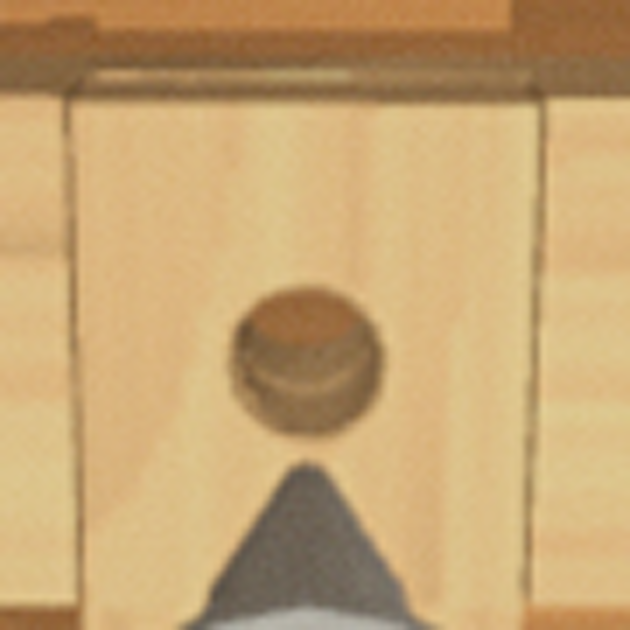

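Run:
```python
from desc import *
x,y=.5183,-.1870
robot.line_to([.4588,.2633,.35],vel=.2)
robot.move_pose([x,y,.35],[180,0,178.4])
robot.line_to([x,y,.285],vel=.15); robot.pause(.2)
o=robot.observe(); print(o['time'],o['tool_pos'],o['ft_force'],o['gripper_width'])
im=robot.grab_frame('wrist'); cv2.imwrite('pics/m1.png',im); crop(im,190,120,330,240,5,'pics/m1c.png')
```

```text
35.6333 [ 0.51876106 -0.18720374  0.28638688] [ 0.9634152   0.30426359 -3.94734008] 0.032884392867910645
```

View pics/m1c.png

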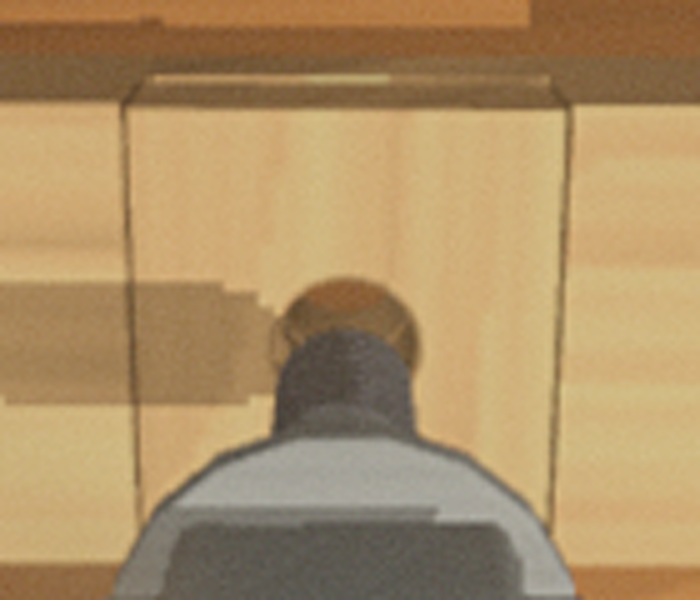

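Run:
```python
from desc import *
f0=robot.observe()['ft_force'].copy()
x,y,z,g=descend(.5183,-.1867,.285,.270,.015,f0,.5183,0,guard=10,vel=.08,k=1.2e-4,dead=1.5)
if not g: x,y,z,g=descend(x,y,.270,.190,.005,f0,x,0,guard=12,vel=.06,k=1.2e-4,dead=1.5)
if not g:
    g=robot.line_to([x,y,.180],vel=.02,guard=15); o=robot.observe(); print(g,o['tool_pos'],o['ft_force']-f0,o['time'])
print(x,y,z,g)
```

```text
False cmd [ 518.3 -186.7  270. ] [ 517.89 -186.45  268.94] [-2.3  0.2 -0.4] 36.02 32.94
False cmd [ 518.02 -186.7   265.  ] [ 517.87 -186.64  264.67] [-1.3 -0.6 -0.1] 36.27 32.89
False cmd [ 518.02 -186.7   260.  ] [ 517.89 -186.62  259.64] [-1.3 -0.5  0.2] 36.52 32.74
False cmd [ 518.02 -186.7   255.  ] [ 517.86 -186.57  254.53] [-1.1 -0.1  0. ] 36.77 33.09
False cmd [ 518.02 -186.7   250.  ] [ 517.85 -186.6   249.54] [-0.7 -1.   0.2] 37.02 32.87
False cmd [ 518.02 -186.7   245.  ] [ 517.87 -186.62  244.57] [-1.6  0.9 -0.2] 37.27 32.85
False cmd [ 517.83 -186.7   240.  ] [ 517.65 -186.58  239.55] [-2.4 -0.9 -1. ] 37.52 32.74
False cmd [ 517.54 -186.7   235.  ] [ 517.37 -186.59  234.56] [-1.9  0.5 -0.2] 37.77 32.8
False cmd [ 517.31 -186.7   230.  ] [ 517.18 -186.6   229.56] [-1.5 -0.4  0.8] 38.02 32.87
False cmd [ 517.13 -186.7   225.  ] [ 517.06 -186.63  224.6 ] [-0.8 -0.4 -0.4] 38.27 32.42
False cmd [ 517.13 -186.7   220.  ] [ 517.04 -186.63  219.57] [-1.1  0.2 -0.3] 38.52 32.62
False cmd [ 517.13 -186.7   215.  ] [ 517.03 -186.59  214.58] [-0.8 -0.5  0.4] 38.77 33.08
False cmd [ 517.13 -186.7   210.  ] [ 517.05 -186.63  209.59] [-0.  -0.3  0.2] 39.02 32.57
False cmd [ 517.13 -186.7   205.  ] [ 517.04 -186.61  204.55] [-0.6  0.1 -1.4] 39.27 32.67
False cmd [ 517.13 -186.7   200.  ] [ 517.05 -186.62  199.61] [-0.6  0.7 -0.3] 39.52 33.07
False cmd [ 517.13 -186.7   195.  ] [ 517.02 -186.59  194.57] [-0.8  0.2 -0.5] 39.77 33.08
False cmd [ 517.13 -186.7   190.  ] [ 517.05 -186.6   189.61] [-0.1 -0.5 -0.3] 40.02 33.07
True [ 0.51740295 -0.18679841  0.18634783] [-0.39730781 -0.17859828  7.59036257] 40.3583
0.5171285705779404 -0.1867 0.19 True
```

Run:
```python
from desc import *
robot.set_gripper(.06); 
robot.line_to([.5174,-.1868,.22],vel=.08); robot.set_gripper(.085)
robot.line_to([.5174,-.1868,.31],vel=.2); robot.pause(.15)
o=robot.observe(); print(o['time'],o['tool_pos'],o['ft_force'])
im=robot.grab_frame('wrist'); cv2.imwrite('pics/f1.png',im)
robot.move_pose([.45,-.05,.38],[180,0,178.4]); robot.pause(.2)
s=robot.grab_frame('scene'); cv2.imwrite('pics/f2.png',cv2.resize(s[100:300,40:460],None,fx=1.9,fy=1.9,interpolation=cv2.INTER_CUBIC)); print(robot.observe()['time'])
```

```text
42.45 [ 0.5169326  -0.18651701  0.30818116] [-0.07647236 -0.13166712 -0.60629904]
43.4583
```

View pics/f1.png

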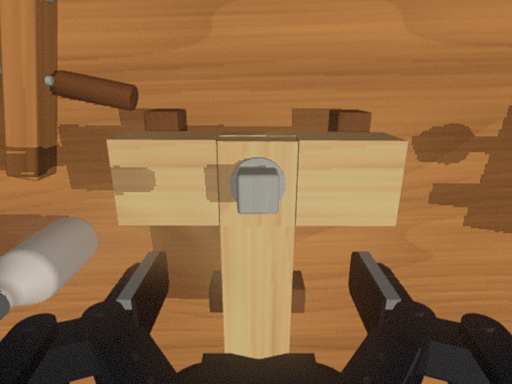

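View pics/f2.png

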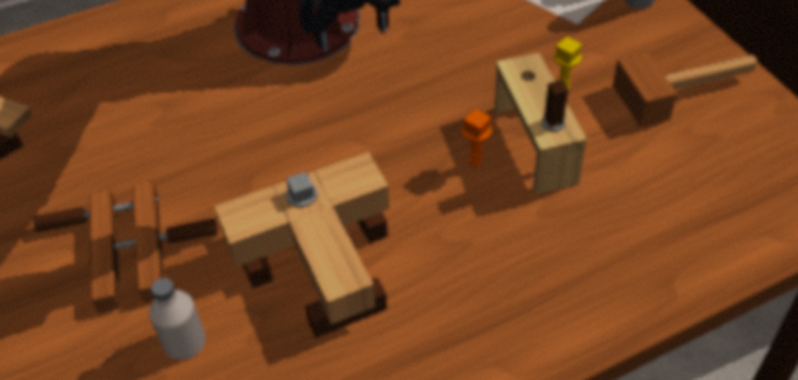

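The pictures show the bolt down in the joint with the rail closed. The drift is back in the rack standing on its collar, and the bystanders haven't moved. I'm handing the job in.

Run:
```python
from plant import robot
robot.job_done(); print(robot.observe()['time'])
```

```text
the job is handed in; nothing more can be done
the job is handed in; nothing more can be done
```

The job is done and handed in at about 43.5 s of the 72 s allowed.

- **Drift:** I pushed it down through both holes until its collar met the wood. Contact came at about 10 N, with the tool at z = 0.209, the height expected for a seated collar. That drew the rail in from about 7 mm out to closed; the picture after pulling the drift out shows under about 1 mm left. The drift then went back into its own rack hole, collar down on the board, with contact again at the expected height.
- **Bolt:** It went through both holes with lateral forces under 3 N. The flange met the wood at tool z = 0.1863; I expected 0.1864. The last wrist and scene pictures show the bolt seated, the rail flush, the drift standing in the rack, and the mallet, clamp and glue bottle in place. The gripper was open and clear of everything.
- **Disagreement:** The top camera placed objects 3 to 5 mm lower in y than the wrist camera. I used the wrist values, and the centred grasp on the drift and the insertions agreed with them.

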